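# Collect the loose hub bushing and rock the tight one out of its filament spool

### The job

The print run of gold hub bushings is done: take the loose bushing out of the printer's black catch tray and put it in the grey tote with the one already there, and let go of it. Then free the tight bushing that was trial-fitted in the blue filament spool: grip its bar and rock it from side to side, towards one flat face of the bar and then the other, until it works its way out, keeping the spool flat on the bench. Finish while holding that bushing upright, just clear above the hole it came out of, for its size check; leave everything else where it stands.

Things in the scene. Friction and masses are not known exactly. Their poses are not given: they have to be found in the camera images.
- tight_grip (a point): grip point of the tight gold bushing, which starts fully home in the spool's bore (point 81 mm above the bench). On the bushing's axis, in the grip bar (50 long, 14 thick, 36 high): 12 mm below the bar's top, 24 mm above the flange's top, 61 mm above the plug's lower end. x along the bar, y across it (out of its flat faces), z up
- tight_bushing: the tight bushing, 0.12 kg, origin at the plug's lower end. Upwards: plug 46 diameter, 32 high; flange 60 diameter, 5 thick, resting on the spool when home; grip bar. Right out after rising 32 mm. Sprung tongues on the plug's +y and -y sides, 20 mm below the flange, press on the bore until it has risen some 24 mm
- spool: filament spool lying flat, loose, 0.8 to 1.0 kg: black sides, blue filament, 180 diameter, 52 high, 53 mm bore. Origin on its axis at the bottom. A straight pull on the tight bushing takes about 20 N, so lifts the spool too; tipping the bushing about its x axis makes one tongue climb while the other holds, a few mm a swing of 0.1 to 0.15 rad
- loose_grip (a point): the same point of an identical gold bushing, loose, standing on its plug in the catch tray (point 61 mm above the tray's floor, which is 4 mm above the bench)
- stored_grip (a point): the same point of the third identical gold bushing, already standing in one end of the tote
- tote: open grey tote, loose, 0.55 kg, inside 252 (x) x 162 (y) mm, walls 60 high and 4 thick with a small outer rim, floor 4 mm thick. Origin at the centre of its underside; the stored bushing stands in its -x end, about 75 mm from the middle; the +x end is empty
- tray: the printer's black catch tray, fixed, 200 (x) x 220 (y) mm, walls 25 high, floor 4 mm thick; origin at the centre of its underside. The white and light-blue printer (230 wide, 210 deep, 290 high) stands beyond its +x side, its front 5 mm from the tray's rim
- bear: bystander: white printed bear, 65 high, 42 wide; origin under its foot
- rook: bystander: white printed chess rook, 73 high, 40 diameter; origin under its foot
- scraper: bystander: print scraper with a red handle, 200 long, lying flat
- gluestick: bystander: glue stick, 92 high, 27 diameter, white with a blue cap; origin under its foot
- caliper: bystander: digital caliper, 190 long, lying flat; origin under its middle
- nozzle_tin: bystander: round tin with a green lid, 66 diameter, 40 high; origin under its foot
Mind the look-alikes: they are no part of the job. What is shaped like the tight_bushing but purple or red is not meant.

How it is judged (in metres and radians):
On the way, in this order (a step that is already met when the one before it is completed fails the run):
1. the loose bushing lies at rest inside the tote, let go (x of loose_grip in the frame of tote between -0.126 and 0.126 m and y of loose_grip in the frame of tote between -0.081 and 0.081 m and z of loose_grip in the frame of tote below 0.078 m and contact force between the fingers and loose_bushing below 0.1 N and linear speed of loose_bushing below 0.05 m/s), for 0.2 s.
2. the tight bushing is tipped over to one side by at least 0.06 rad, its plug still in the bore (angle between tight_grip's own z axis and vertical above 0.06 rad and z of tight_grip in the frame of spool below 0.108 m).
3. it is rocked back through upright (within 0.04 rad), its plug still in the bore (angle between tight_grip's own z axis and vertical below 0.04 rad and z of tight_grip in the frame of spool below 0.108 m).
4. it is tipped over once more by at least 0.06 rad, its plug still in the bore (all of step 2).
At the end, for the whole second after the job is handed in: The gripper holds the tight bushing still and upright (within 0.2 rad), its plug's lower end 2 to 52 mm above the spool's top and its axis within 25 mm of the spool's axis, touching the spool nowhere; the spool lies flat; the loose and the stored bushing lie in the tote (z of tight_grip in the frame of spool between 0.115 and 0.165 m and horizontal distance between tight_grip and spool below 0.025 m and angle between tight_grip's own z axis and vertical below 0.2 rad and contact force between tight_bushing and spool below 0.1 N and contact force between the fingers and tight_bushing above 2 N and linear speed of tight_bushing below 0.02 m/s and angle between spool's own z axis and vertical below 0.03 rad and height (world z) of spool below 0.004 m and x of loose_grip in the frame of tote between -0.126 and 0.126 m and y of loose_grip in the frame of tote between -0.081 and 0.081 m and z of each of loose_grip, stored_grip in the frame of tote below 0.078 m and x of stored_grip in the frame of tote between -0.126 and 0.126 m and y of stored_grip in the frame of tote between -0.081 and 0.081 m); the arm keeps its last pose, push and grip.
It fails at once if the spool is lifted more than 8 mm or tipped more than 0.08 rad (height (world z) of spool above 0.008 m or angle between spool's own z axis and vertical above 0.08 rad).
It fails at once if the spool or the tote is pushed more than 50 mm away (distance of any of spool, tote from where it was at the start of the episode above 0.05 m).
It fails at once if a bystander is moved more than 30 mm (distance of any of bear, rook, scraper, gluestick, caliper, nozzle_tin from where it was at the start of the episode above 0.03 m).
It also fails if it takes over 58 s, if anything falls off the work surface, if the arm or the gripper's body presses on something with over 40 N, if the wrist force passes 120 N, or if a joint passes its speed limit or range.

### The arm

A 7-joint arm with a two-finger parallel gripper is mounted at the origin on the work surface. World frame = base frame: x ahead of the robot, y to its left, z up, the work surface at z = 0. Lengths are in m, angles in degrees, forces in N, time in s.
With the tool pointing down it reaches from about 0.425 to 0.875 m from the base axis. Payload 4.7 kg.
Tool frame: the origin (TCP) lies between the finger pads; the fingertips stand env.finger_overhang ahead of it and the grasp point (between the pads) lies 5 mm behind it (env.finger_overhang is the distance from the TCP to the fingertips, in m); z points along the fingers, y is the line along which they close (so a half turn about z gives the same grasp; the last joint's range is limited). The gripper opens to 87 mm and grips with 3 to 60 N. Pads are 19 mm wide; open, the fingers measure 117 mm over their backs; the gripper's body (75 mm by 190 mm) begins 51 mm behind the grasp point.
Start: joints at [-63.478, 18.392, -4.016, 83.108, 1.295, 78.541, -3.26], TCP at [0.282, 0.586, 0.237] pointing down, gripper open.
Joint ranges: [-163.93, 163.93], [-17.29, 119.83], [-79.2, 71.16], [3.27, 140.29], [-89.18, 269.18], [5.43, 117.66], [-154.24, 154.24]. Speed limits (degrees/s): [147.25, 147.25, 180, 180, 180, 180, 180].

### API

Orientations are given as [roll, pitch, yaw] about the fixed x, y, z axes, in that order (R = Rz(yaw) Ry(pitch) Rx(roll)).
In Python, from cell import telemetry, eyes, env, models gives the robot as it stands. The module is installed in compiled form; this text tells all that it offers.
- The arm moves only by the tool drive_tool, never from a script. Its arguments are lists of equal length, an entry for each row: "angular": the turn, a rotation vector about the tool's x, y, z in rad, a list of three; "delta_pos": the shift along the tool's x, y, z in cm, a list of three; "gripper": the finger opening in cm, from 0 to 8.7. A call has 1 to 20 rows; each row shifts and turns the commanded pose from where the row before left it, along the tool's axes as they then stand; what a row does not reach is not made up. A row lasts 1/10 s, in which the tool goes at most 50 mm and 8.59 degrees, less where a joint would pass 70% of its speed; a pose out of reach is approached as far as the arm can. A call with a gripper value outside its range is refused whole. The fingers move at their own pace and stop on an object; "squeeze" is the grip in N (left out, the last holds). Time passes only in rows, so rows that do not move let the fingers close. It gives the time, the measured TCP pose, the force, the opening and the grip force at its end, in the units of the state.
- telemetry.get_obs(): the state, without advancing time (a new reading comes with each control period).
- eyes.read_camera(name): name is "scene" or "top" or "wrist"; returns a dict with "pixels" (480x640x3 uint8, red, green, blue), "mtx" (3x3 intrinsics, pixels), "origin" and "orientation" of the camera in the world. Camera axes: x right, y down, z forward; pixel columns grow to the right and rows downward; lengths in m; the calibration is good to about 2 mm. A picture is of the moment at which its call begins. There is no depth.
- env.sign_off(): hands the job in; it is judged then, once.
Trained networks look in a picture, given as the dict that the camera call returned (one of the last four; its "shot" number tells which), for a name from the list of things; names that differ only in an ending like _2 or _b are one class to them, and where a whole thing is asked for, a point or a joint stands for the part that bears it (a point fixed in the world has none). Each returns a list of dicts, best first, with "p" (0 to 1); they miss things now and then, are a little off and sometimes report something else, mostly with a low value. They report only what shows in the picture. A call takes as long as a camera call. They do not tell look-alikes from the thing itself.
- models.search_frame(picture, target): "centre" ([column, row] in pixels, amid what is visible of it).
- models.cut_out(picture, target): "pixels" (480x640 bool, what is visible of it) and "centre" ([column, row] in pixels, amid what is visible of it).
The state is a dict: "time_s": time; "qpos": joint angles; "joint_velocities": joint speeds; "effort": joint torques, N m; "tool_pos": TCP position; "tool_rot": TCP orientation; "force": force on the tool from outside, world axes, zero at the start; "wrist_torque": the same for the moment, N m; "grip_width": finger opening in m; "grasp_force": force on a finger pad.
Only numpy, scipy, OpenCV 4.12 (cv2) and the standard library are available. Lean on these libraries where they do the work, as an engineer would, in place of code of your own. Each camera call takes 0.05 s, during which the arm holds its last target. There are 200 camera calls.

## Working session

There is one attempt and no reset: what is moved stays moved. The work goes in short steps, Python scripts to look and compute and a tool call to move; the robot and the scene stay as the last step left them, time stands still between calls to the robot, and variables do not carry over. Pictures are saved under pics/ and viewed, at most 10 in all, crops included, and the job is handed in when it is done.

Besides the shell and the picture viewer there is one more tool, called after ">>>" by a JSON object that holds its "op" and its "data". drive_tool: Moves the arm, as the interface text tells. Its arguments: {"type":"object","properties":{"angular":{"type":"array","items":{"type":"array","items":{"type":"number"}}},"delta_pos":{"type":"array","items":{"type":"array","items":{"type":"number"}}},"gripper":{"type":"array","items":{"type":"number"}},"squeeze":{"type":"number"}},"required":["angular","delta_pos","gripper"]}

```bash
mkdir -p pics
cat > h.py <<'E'
import numpy as np, cv2
from scipy.spatial.transform import Rotation as R
from cell import telemetry, eyes, env, models
def rot(o):
    o=np.array(o,float)
    if o.shape==(3,3): return o
    if o.size==4: return R.from_quat(o).as_matrix()
    return R.from_euler('xyz',o,degrees=True).as_matrix()
def ray(c,px):
    d=rot(c['orientation'])@np.linalg.inv(c['mtx'])@np.array([px[0],px[1],1.]); return d
def at(c,px,z):
    d=ray(c,px); o=np.array(c['origin']); return o+d*(z-o[2])/d[2]
def proj(c,p):
    q=np.array(c['mtx'])@(rot(c['orientation']).T@(np.array(p)-np.array(c['origin']))); return q[:2]/q[2]
def shot(n,save=None):
    c=eyes.read_camera(n)
    if save: cv2.imwrite('pics/'+save,c['pixels'][:,:,::-1])
    return c
E
python3 - <<'E'
from h import *
print(env.finger_overhang); o=telemetry.get_obs(); print({k:np.round(v,3) for k,v in o.items()})
H=dict(tight_grip=.081,loose_grip=.065,stored_grip=.065,tote=.03,tray=.004,spool=.052,bear=.03,rook=.036,scraper=.01,gluestick=.046,caliper=.005,nozzle_tin=.02)
for n in ['top','scene']:
    c=shot(n,n+'0.png'); print(n,c['origin'],c['orientation'])
    for k,z in H.items():
        for r in models.search_frame(c,k)[:4]: print(k,round(r['p'],2),np.round(r['centre']),np.round(at(c,r['centre'],z),3))
E
```

```text
0.014
{'time_s': np.float64(0.0), 'qpos': array([-63.479,  18.439,  -4.016,  83.176,   1.296,  78.541,  -3.262]), 'joint_velocities': array([-0.017, -0.052,  0.055,  0.012, -0.13 ,  0.052, -0.073]), 'effort': array([-0.0000e+00, -4.9129e+01, -4.0400e-01, -3.1254e+01, -6.4000e-02,
        4.4000e-02,  0.0000e+00]), 'tool_pos': array([0.282, 0.585, 0.235]), 'tool_rot': array([-1.79889e+02,  7.00000e-03,  1.54288e+02]), 'force': array([ 0.007,  0.919, -0.03 ]), 'wrist_torque': array([-0.031,  0.012, -0.041]), 'grasp_force': np.float64(0.0), 'grip_width': np.float64(0.087)}
top [ 0.51453834 -0.00620823  1.40753802] [-176.28223958    0.38496118  -88.81784431]
tight_grip 0.75 [407. 244.] [ 0.593 -0.227  0.081]
tight_grip 0.64 [414. 309.] [ 0.436 -0.243  0.081]
tight_grip 0.6 [332. 274.] [ 0.515 -0.045  0.081]
tight_grip 0.31 [384. 169.] [ 0.778 -0.167  0.081]
loose_grip 0.87 [498. 268.] [ 0.541 -0.455  0.065]
stored_grip 0.72 [222. 296.] [0.457 0.226 0.065]
tote 0.78 [235. 261.] [0.543 0.202 0.03 ]
tray 0.85 [472. 291.] [ 0.481 -0.406  0.004]
spool 0.71 [404. 193.] [ 0.724 -0.222  0.052]
s
[... 383 characters left out ...]
0.7 [258. 203.] [ 0.643 -0.174  0.081]
tight_grip 0.64 [309. 174.] [ 0.474 -0.189  0.081]
tight_grip 0.56 [477. 412.] [0.64  0.478 0.081]
loose_grip 0.74 [240. 150.] [ 0.553 -0.416  0.065]
loose_grip 0.32 [330. 218.] [ 0.528 -0.037  0.065]
stored_grip 0.58 [432. 281.] [0.479 0.244 0.065]
tote 0.63 [396. 299.] [0.549 0.215 0.03 ]
tray 0.84 [266. 161.] [ 0.479 -0.401  0.004]
bear 0.6 [221. 225.] [ 0.735 -0.214  0.03 ]
bear 0.51 [396. 298.] [0.549 0.213 0.03 ]
scraper 0.86 [341. 384.] [0.76  0.282 0.01 ]
scraper 0.67 [220. 224.] [ 0.727 -0.235  0.01 ]
gluestick 0.55 [243. 261.] [ 0.759 -0.065  0.046]
caliper 0.89 [210. 258.] [ 0.801 -0.155  0.005]
nozzle_tin 0.79 [475. 409.] [0.606 0.467 0.02 ]
```

View pics/top0.png

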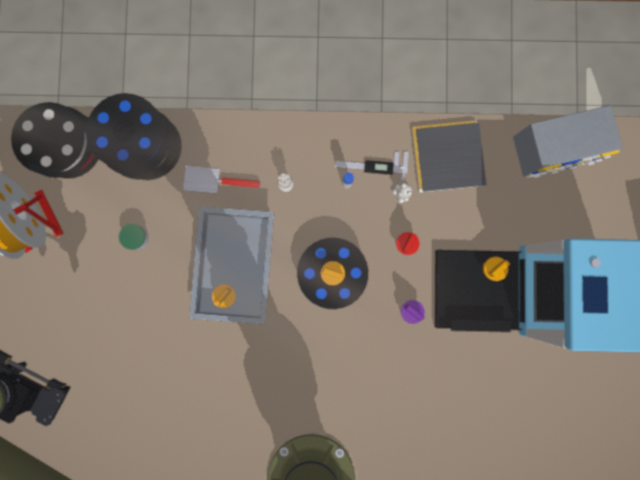

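View pics/scene0.png

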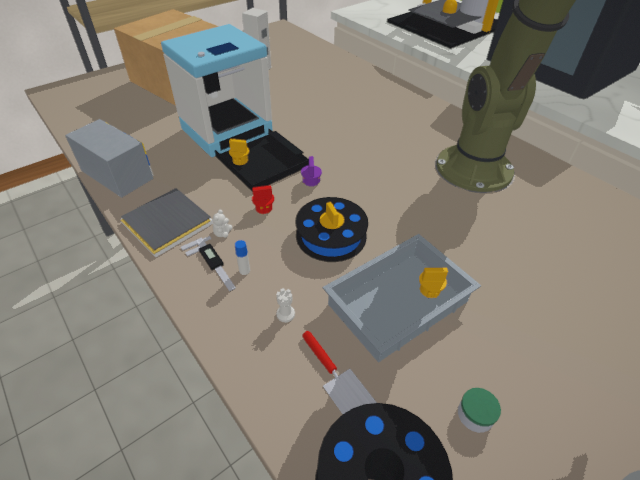

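The top view shows gold bushings in the tote (223,296), the spool (333,273) and the tray (497,269). The red one at (408,243) and the purple one at (413,312) are look-alikes. The arm is at lower left. I'll zoom in to get the bar directions.

Run:
```python
from h import *
t=cv2.imread('pics/top0.png'); s=cv2.imread('pics/scene0.png')
def cr(im,u,v,w,h,f): return cv2.resize(im[v-h//2:v+h//2,u-w//2:u+w//2],(w*f,h*f),interpolation=cv2.INTER_CUBIC)
a=np.hstack([cr(t,497,269,40,30,10),cr(t,333,273,40,30,10)])
b=np.hstack([cr(s,240,152,50,50,6)[:, :266],cr(s,332,218,50,50,6)[:, :267],cr(t,223,296,50,50,6)[:, :267]])
cv2.imwrite('pics/crops.png',np.vstack([a,b]))
```

```text
(no output)
```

View pics/crops.png

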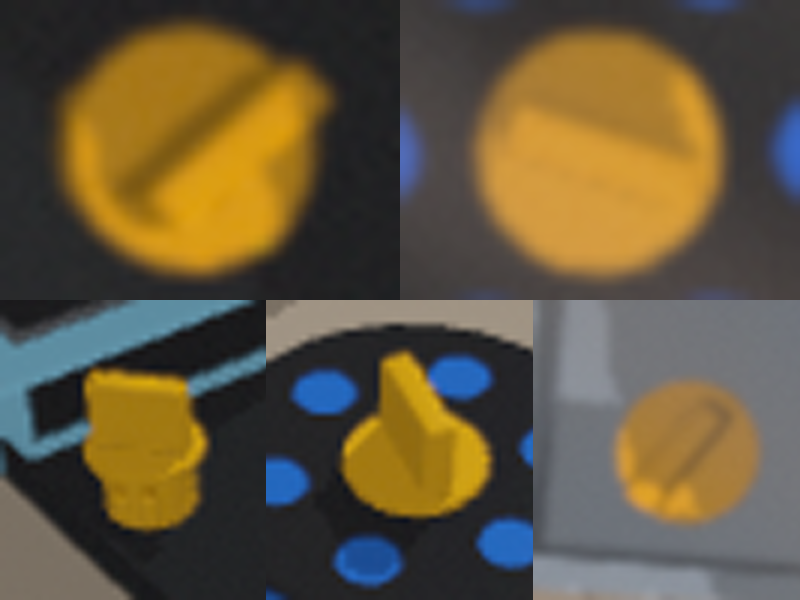

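```bash
cat > fit.py <<'E'
from h import *
from scipy.optimize import minimize
a=np.linspace(0,2*np.pi,40,endpoint=False); C=np.c_[np.cos(a),np.sin(a)]
disc=lambda r,z: np.c_[C*r,np.full(40,z)]
box=np.array([[x,y,z] for x in(-.025,.025) for y in(-.007,.007) for z in(-.024,.012)])
parts=[disc(.030,z) for z in(-.029,-.024)],[disc(.023,z) for z in(-.061,-.029)]
P=[np.vstack(parts[0]),box,np.vstack(parts[1])]
S=4
def gold(c):
    h=cv2.cvtColor(c['pixels'],cv2.COLOR_RGB2HSV); return ((h[...,0]>12)&(h[...,0]<27)&(h[...,1]>140)&(h[...,2]>60)).astype(np.uint8)
def render(c,p,z,win,home):
    u0,v0,w,h=win; m=np.zeros((h*S,w*S),np.uint8)
    Rz=R.from_euler('z',p[2]).as_matrix()
    for q in P[:2] if home else P:
        X=q@Rz.T+[p[0],p[1],z]
        uv=np.array([proj(c,x) for x in X]); uv=((uv-[u0-.5,v0-.5])*S)
        cv2.fillConvexPoly(m,cv2.convexHull((uv*16).astype(np.int32)),1,shift=4)
    return m
def fit(cs,p0,z,home=False):
    D=[]
    for c in cs:
        u,v=proj(c,[p0[0],p0[1],z-.02]).astype(int); r=40
        u0,v0=max(u-r,0),max(v-r,0)
        g=cv2.resize(gold(c)[v0:v0+2*r,u0:u0+2*r],None,fx=S,fy=S,interpolation=cv2.INTER_LINEAR); D.append((c,(u0,v0,g.shape[1]//S,g.shape[0]//S),g))
    f=lambda p: sum((render(c,(p[0]/100,p[1]/100,p[2]),z,w,home)!=g).mean() for c,w,g in D)
    best=None
    for dy in(-.4,0,.4):
        s0=np.array([p0[0]*100,p0[1]*100,p0[2]+dy])
        r=minimize(f,s0,method='Nelder-Mead',options=dict(initial_simplex=[s0,s0+[1,0,0],s0+[0,1,0],s0+[0,0,.3]],maxiter=120))
        if best is None or r.fun<best.fun: best=r
    x=best.x; return x[0]/100,x[1]/100,np.degrees(x[2]),best.fun
E
python3 - <<'E'
from fit import *
t,s=shot('top'),shot('scene')
for nm,p,z,hm in [('loose',(.535,-.445,np.radians(-52)),.065,False),('tight',(.515,-.045,np.radians(74)),.081,True),('stored',(.457,.226,np.radians(-45)),.065,False)]:
    for cs in ([t,s],[t],[s]): print(nm,np.round(fit(cs,p,z,hm),4))
for px in [(519,252),(519,330),(436,252),(436,330),(521,246),(519,335)]: print(px,at(t,px,.025).round(3))
for px in [(201,209),(272,211),(264,323),(192,318)]: print('tote',px,at(t,px,.06).round(3))
E
```

```text
loose [ 5.38400e-01 -4.55200e-01 -4.73572e+01  1.47000e-02]
loose [ 5.39300e-01 -4.56700e-01 -4.85016e+01  6.70000e-03]
loose [ 5.38700e-01 -4.52200e-01 -5.35624e+01  3.90000e-03]
tight [ 5.19600e-01 -4.45000e-02  6.46757e+01  1.22000e-02]
tight [ 5.19900e-01 -4.53000e-02  4.76707e+01  2.70000e-03]
tight [ 5.19300e-01 -4.13000e-02  7.04811e+01  3.60000e-03]
stored [  0.4551   0.2305 -25.08     0.0294]
stored [  0.4538   0.2296 -16.958    0.0176]
stored [ 4.55400e-01  2.30700e-01 -2.49899e+01  1.16000e-02]
(519, 252) [ 0.582 -0.521  0.025]
(519, 330) [ 0.385 -0.52   0.025]
(436, 252) [ 0.578 -0.31   0.025]
(436, 330) [ 0.38  -0.311  0.025]
(521, 246) [ 0.598 -0.526  0.025]
(519, 335) [ 0.372 -0.52   0.025]
tote (201, 209) [0.672 0.287 0.06 ]
tote (272, 211) [0.671 0.109 0.06 ]
tote (264, 323) [0.392 0.122 0.06 ]
tote (192, 318) [0.4  0.3  0.06]
```

>>> {"op": "drive_tool", "data": {"angular": [[0,0,0.141],[0,0,0.141],[0,0,0.142],[0,0,0],[0,0,0],[0,0,0],[0,0,0],[0,0,0],[0,0,0],[0,0,0],[0,0,0],[0,0,0]], "delta_pos": [[0,0,0],[0,0,0],[0,0,0],[-4.75,-0.12,-0.15],[-4.75,-0.12,-0.15],[-4.75,-0.12,-0.15],[-4.75,-0.12,-0.15],[-4.75,-0.12,-0.15],[-4.75,-0.12,-0.15],[-4.75,-0.12,-0.15],[-4.75,-0.12,-0.15],[-4.75,-0.12,-0.15]], "gripper": [8.7,8.7,8.7,8.7,8.7,8.7,8.7,8.7,8.7,8.7,8.7,8.7], "squeeze": 30}}

```text
time_s: 2.6
tool_pos: [0.5495, 0.2496, 0.2505]
tool_rot: [179.9, -0.0, 130.0]
force: [-0.4, 0.6, -0.1]
grip_width: 0.0874
grasp_force: 0.0
```

>>> {"op": "drive_tool", "data": {"angular": [[0,0,0],[0,0,0],[0,0,0],[0,0,0],[0,0,0],[0,0,0],[0,0,0],[0,0,0],[0,0,0],[0,0,0],[0,0,0],[0,0,0],[0,-0.122,0],[0,-0.122,0],[0,-0.122,0],[0,-0.122,0],[0,-0.122,0],[0,0,0],[0,0,0]], "delta_pos": [[-3.43,-3.43,0],[-3.43,-3.43,0],[-3.43,-3.43,0],[-3.43,-3.43,0],[-3.43,-3.43,0],[-3.43,-3.43,0],[-3.43,-3.43,0],[-3.43,-3.43,0],[-3.43,-3.43,0],[-3.43,-3.43,0],[-3.43,-3.43,0],[-3.43,-3.43,0],[0,0,0],[0,0,0],[0,0,0],[0,0,0],[0,0,0],[0,0,0],[0,0,0]], "gripper": [8.7,8.7,8.7,8.7,8.7,8.7,8.7,8.7,8.7,8.7,8.7,8.7,8.7,8.7,8.7,8.7,8.7,8.7,8.7]}}

```text
time_s: 4.5
tool_pos: [0.4976, -0.3287, 0.2505]
tool_rot: [179.9, 34.8, 130.0]
force: [-0.5, -0.0, 0.2]
grip_width: 0.0868
grasp_force: 0.0
```

Run:
```python
from fit import *
o=telemetry.get_obs(); print(o['time_s'],o['tool_pos'].round(4),o['tool_rot'].round(2),o['qpos'].round(1))
w=shot('wrist','w1.png'); print(w['origin'],w['orientation'])
for r in models.search_frame(w,'loose_grip'): print(r)
print(proj(w,[.5385,-.4545,.065]))
```

```text
4.5 [ 0.4976 -0.3287  0.2505] [179.94  34.84 129.97] [-11.  -12.8  29.  119.9  33.8  45.1  40.3]
[ 0.40781932 -0.22283798  0.33408726] [ 1.31058817e+02 -3.65678996e-02  3.99042278e+01]
{'centre': [269.9, 188.2], 'p': 0.7}
[266.23486564 210.42405507]
```

View pics/w1.png

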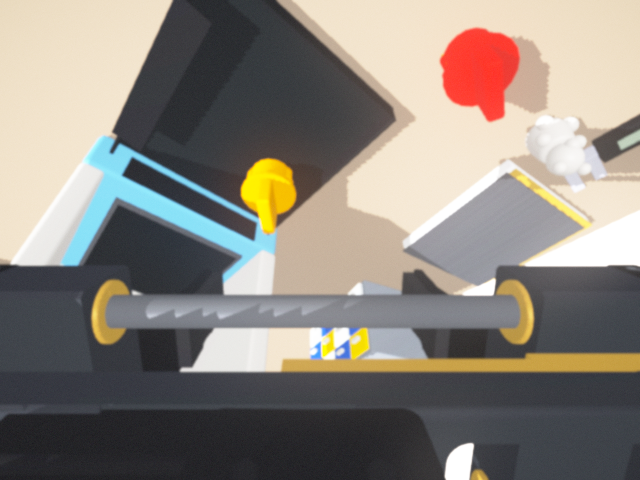

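Run:
```python
from fit import *
w=shot('wrist');t=shot('top')
for cs in ([w],[w,t]): print(np.round(fit(cs,(.5385,-.4545,np.radians(-50)),.065),4))
```

```text
[  0.5385  -0.4538 -47.908    0.209 ]
[  0.5386  -0.4541 -48.357    0.2189]
```

```bash
sed -i "s/h\[...,0\]<27/h[...,0]<34/" fit.py
python3 - <<'E'
from fit import *
w=shot('wrist')
g=gold(w); print(g[140:240,220:310].sum())
print(np.round(fit([w],(.5385,-.4545,np.radians(-50)),.065),4))
ys,xs=np.nonzero(g[140:245,220:320]);print(xs.min()+220,xs.max()+220,ys.min()+140,ys.max()+140)
m=render(w,(.5385,-.4545,np.radians(-50)),.065,(200,120,120,140),False); ys,xs=np.nonzero(m); print(xs.min()/4+200,xs.max()/4+200,ys.min()/4+120,ys.max()/4+120)
E
```

```text
2845
[ 5.38000e-01 -4.54000e-01 -4.68606e+01  3.27000e-02]
240 296 155 230
241.25 296.25 155.5 232.75
```

>>> {"op": "drive_tool", "data": {"angular": [[0,0,0],[0,0,0],[0,0,0],[0,0,0],[0,0,0],[0,0,0],[0,0,0],[0,0,0],[0,0,0],[0,0,0],[0,0,0]], "delta_pos": [[0.73,-2.48,0],[0.73,-2.48,0],[0,0,3.5],[0,0,3.5],[0,0,3.5],[0,0,3.5],[0,0,3.5],[0,0,1.4],[0,0,1.4],[0,0,1.4],[0,0,0]], "gripper": [8.7,8.7,8.7,8.7,8.7,8.7,8.7,8.7,8.7,8.7,8.7]}}

```text
time_s: 5.85
tool_pos: [0.5318, -0.4477, 0.0622]
tool_rot: [-179.8, 34.8, 130.0]
force: [-0.4, 0.2, -0.0]
grip_width: 0.0864
grasp_force: 0.0
```

>>> {"op": "drive_tool", "data": {"angular": [[0,0,0],[0,0,0],[0,0,0],[0,0,0],[0,0,0],[0,0,0],[0,0,0]], "delta_pos": [[0,0,0],[0,0,0],[0,0,0],[0,0,0],[0,0,0],[-0.57,0,-0.82],[-0.57,0,-0.82]], "gripper": [1,1,1,1,1,1,1]}}

```text
time_s: 6.55
tool_pos: [0.5318, -0.4467, 0.0845]
tool_rot: [-180.0, 34.9, 130.0]
force: [-0.6, 0.0, 0.5]
grip_width: 0.039
grasp_force: 0.0
```

>>> {"op": "drive_tool", "data": {"angular": [[0,0,0],[0,0,0],[0,0,0],[0,0,0],[0,0,0],[0,0,0],[0,0,0],[0,0,0]], "delta_pos": [[0.57,0,0.82],[0.57,0,0.82],[0,0,0],[0,0,0],[0,0,0],[0,0,0],[0,0,0],[0,0,0]], "gripper": [4,4,1,1,1,1,1,1]}}

```text
time_s: 7.35
tool_pos: [0.5321, -0.4466, 0.0639]
tool_rot: [180.0, 35.0, 130.0]
force: [0.4, -0.7, 0.2]
grip_width: 0.0138
grasp_force: 30.0
```

>>> {"op": "drive_tool", "data": {"angular": [[0,0,0],[0,0,0],[0,0,0],[0,0,0],[0,0,0],[0,0,0]], "delta_pos": [[-0.86,0,-1.23],[-0.66,-0.29,-3.81],[-0.66,-0.29,-3.81],[-0.66,-0.29,-3.81],[-0.66,-0.29,-3.81],[0,0,0]], "gripper": [1,1,1,1,1,1]}}

```text
time_s: 7.95
tool_pos: [0.4823, -0.4043, 0.2249]
tool_rot: [179.5, 35.4, 129.7]
force: [1.4, 0.2, -0.3]
grip_width: 0.0137
grasp_force: 30.0
```

>>> {"op": "drive_tool", "data": {"angular": [[-0.0387,0,-0.0553],[-0.0387,0,-0.0553],[-0.0387,0,-0.0553],[-0.0387,0,-0.0553],[-0.0387,0,-0.0553],[-0.0387,0,-0.0553],[-0.0387,0,-0.0553],[-0.0387,0,-0.0553],[-0.0387,0,-0.0553],[-0.0387,0,-0.0553],[-0.0387,0,-0.0553],[-0.0387,0,-0.0553],[-0.0387,0,-0.0553],[-0.0387,0,-0.0553],[-0.0387,0,-0.0553],[0,0,0],[0,0,0]], "delta_pos": [[0.72,4.15,-0.5],[0.72,4.15,-0.5],[0.72,4.15,-0.5],[0.72,4.15,-0.5],[0.72,4.15,-0.5],[0.72,4.15,-0.5],[0.72,4.15,-0.5],[0.72,4.15,-0.5],[0.72,4.15,-0.5],[0.72,4.15,-0.5],[0.72,4.15,-0.5],[0.72,4.15,-0.5],[0.72,4.15,-0.5],[0.72,4.15,-0.5],[0.72,4.15,-0.5],[0,0,0],[0,0,0]], "gripper": [1,1,1,1,1,1,1,1,1,1,1,1,1,1,1,1,1]}}

```text
time_s: 9.65
tool_pos: [0.5965, 0.1948, 0.2172]
tool_rot: [-180.0, 34.8, -171.9]
force: [-0.1, -0.7, -2.0]
grip_width: 0.0139
grasp_force: 30.0
```

```bash
cat > d.py <<'E'
from h import *
import sys
def d(target):
    o=telemetry.get_obs(); M=rot(o['tool_rot']); e=np.array(target)-o['tool_pos']
    print(round(float(o['time_s']),2),o['tool_pos'].round(4),o['tool_rot'].round(2),'delta_cm',(M.T@e*100).round(2),'up in tool',M[2].round(3),o['force'].round(1),o['qpos'].round(1))
if __name__=='__main__': d([float(v) for v in sys.argv[1:4]])
E
python3 d.py .595 .20 .20; python3 -c "
from h import *
s=shot('scene','s2.png')"
```

```text
9.65 [0.5965 0.1948 0.2172] [-179.97   34.84 -171.92] delta_cm [1.05 0.53 1.36] up in tool [-0.571 -0.    -0.821] [-0.1 -0.7 -2. ] [-37.9  -5.5  11.  119.2  20.7  34.5  57.6]
```

View pics/s2.png

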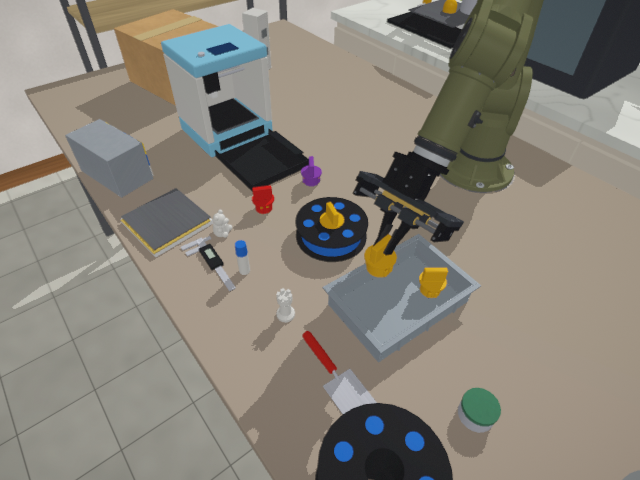

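>>> {"op": "drive_tool", "data": {"angular": [[0,0,0],[0,0,0],[0,0,0],[0,0,0],[0,0,0],[0,0,0],[0,0,0],[0,0,0]], "delta_pos": [[1.83,0.5,2.63],[1.83,0,2.63],[1.83,0,2.63],[1.83,0,2.63],[0.57,0,0.82],[0.57,0,0.82],[0.17,0,0.25],[0,0,0]], "gripper": [1,1,1,1,1,1,1,1]}}

```text
time_s: 10.5
tool_pos: [0.5971, 0.1981, 0.0669]
tool_rot: [-180.0, 34.9, -172.1]
force: [0.1, 0.1, -0.6]
grip_width: 0.0138
grasp_force: 30.0
```

>>> {"op": "drive_tool", "data": {"angular": [[0,0,0],[0,0,0],[0,0,0],[0,0,0],[0,0,0],[0,0,0],[0,0,0]], "delta_pos": [[0.14,0,0.2],[0,0,0],[0,0,0],[0,0,0],[0,0,0],[0,0,0],[0,0,0]], "gripper": [1,1,4.5,4.5,4.5,4.5,4.5]}}

```text
time_s: 11.2
tool_pos: [0.597, 0.1998, 0.0652]
tool_rot: [179.9, 35.0, -172.0]
force: [-0.3, -0.4, 1.2]
grip_width: 0.0423
grasp_force: 0.0
```

```bash
python3 d.py .595 .20 .20; python3 -c "
from h import *
s=shot('scene')['pixels'][180:360,280:520,::-1]; cv2.imwrite('pics/s3.png',cv2.resize(s,None,fx=3,fy=3))"
```

```text
11.2 [0.597  0.1998 0.0652] [ 179.95   34.99 -172.02] delta_cm [ -7.57   0.06 -11.15] up in tool [-0.573  0.001 -0.819] [-0.3 -0.4  1.2] [-38.8   7.5  12.4 126.9  36.9  15.3  37.9]
```

View pics/s3.png

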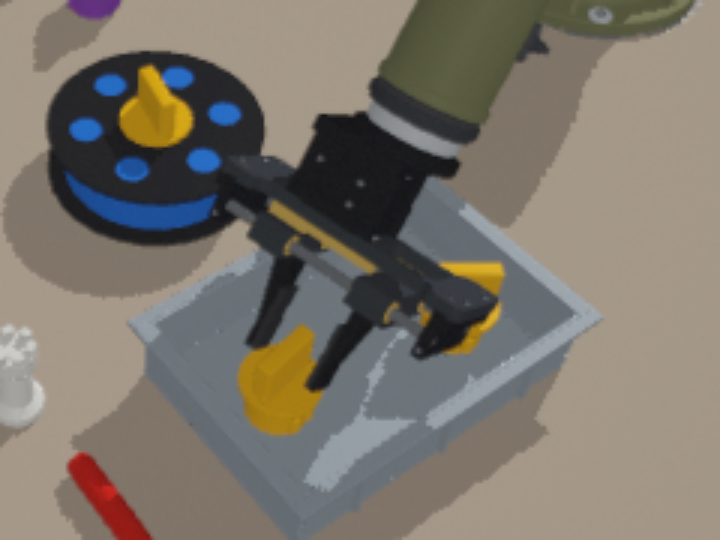

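>>> {"op": "drive_tool", "data": {"angular": [[0,0,0],[0,0,0],[0,0,0],[0,0,0],[0,0.122,0],[0,0.122,0],[0,0.122,0],[0,0.122,0],[0,0.122,0],[0,0,0.147],[0,0,0.147],[0,0,0.147],[0,0,0.147],[0,0,0.147],[0,0,0.147],[0,0,0.147]], "delta_pos": [[-2.15,0,-3.07],[-2.15,0,-3.07],[-2.15,0,-3.07],[-2.15,0,-3.07],[0,0,0],[0,0,0],[0,0,0],[0,0,0],[0,0,0],[0,0,0],[0,0,0],[0,0,0],[0,0,0],[0,0,0],[0,0,0],[0,0,0]], "gripper": [5,5,5,5,5,5,5,5,5,5,5,5,5,5,5,5]}}

```text
time_s: 12.85
tool_pos: [0.597, 0.1996, 0.2148]
tool_rot: [180.0, -0.0, 128.7]
force: [-0.4, -0.0, -1.0]
grip_width: 0.0501
grasp_force: 0.0
```

>>> {"op": "drive_tool", "data": {"angular": [[0,0,0.147],[0,0,0.147],[0,0,0.147],[0,0,0.147],[0,0,0.147],[0,0,0.147],[0,0,0.147],[0,0,0],[0,0,0],[0,0,0],[0,0,0],[0,0,0],[0,0,0],[0,0,0]], "delta_pos": [[0,0,0],[0,0,0],[0,0,0],[0,0,0],[0,0,0],[0,0,0],[0,0,0],[-4.24,0.18,0],[-4.24,0.18,0],[-4.24,0.18,0],[-4.24,0.18,0],[-4.24,0.18,0],[-4.24,0.18,0],[0,0,0]], "gripper": [5,5,5,5,5,5,5,5,5,5,5,5,5,5]}}

```text
time_s: 14.25
tool_pos: [0.5188, -0.0507, 0.2153]
tool_rot: [179.9, 0.0, 69.5]
force: [0.7, 0.0, 0.7]
grip_width: 0.0502
grasp_force: 0.0
```

```bash
python3 d.py .52 -.043 .15
python3 - <<'E'
from fit import *
w=shot('wrist','w2.png'); s=shot('scene')
print(proj(w,[.52,-.043,.081]), models.search_frame(w,'tight_grip'))
for cs in ([w],[s]): print(np.round(fit(cs,(.52,-.043,np.radians(72)),.081,True),4))
E
```

```text
14.25 [ 0.5188 -0.0507  0.2153] [1.7995e+02 4.0000e-02 6.9510e+01] delta_cm [ 0.76 -0.17  6.53] up in tool [-0.001  0.001 -1.   ] [0.7 0.  0.7] [-34.4   3.1  38.6 104.3  -2.   73.3 -15.8]
[310.57450744 224.20707909] [{'centre': [309.5, 216.8], 'p': 0.73}, {'centre': [585.9, 162.1], 'p': 0.15}]
[ 5.19300e-01 -4.34000e-02  7.28754e+01  1.63000e-02]
[ 5.19500e-01 -4.15000e-02  6.99065e+01  3.60000e-03]
```

View pics/w2.png

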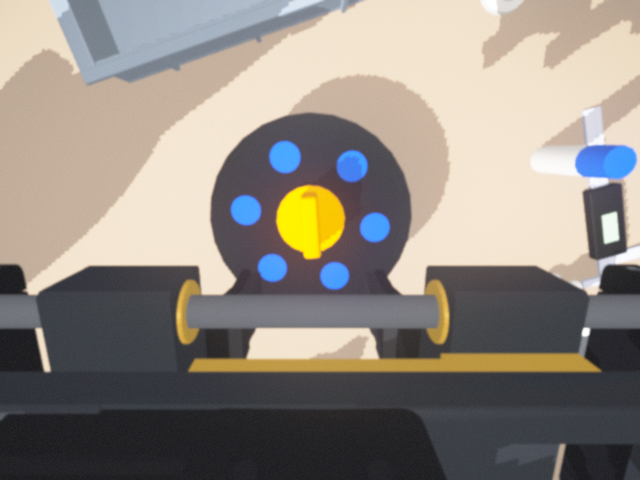

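>>> {"op": "drive_tool", "data": {"angular": [[0,0,-0.044],[0,0,0],[0,0,0],[0,0,0],[0,0,0],[0,0,0],[0,0,0]], "delta_pos": [[0.75,-0.18,0],[0,0,3.8],[0,0,3.8],[0,0,3.8],[0,0,1.2],[0,0,1.2],[0,0,0]], "gripper": [5,5,5,5,5,5,5]}}

```text
time_s: 15.1
tool_pos: [0.5214, -0.0348, 0.0763]
tool_rot: [-179.9, 0.0, 72.7]
force: [-0.8, 0.3, 0.9]
grip_width: 0.05
grasp_force: 0.0
```

```bash
python3 d.py .5194 -.043 .077
```

```text
15.1 [ 0.5214 -0.0348  0.0763] [-1.7995e+02  1.0000e-02  7.2710e+01] delta_cm [-0.84  0.05 -0.07] up in tool [-0.    -0.001 -1.   ] [-0.8  0.3  0.9] [-32.6  12.7  37.2 112.7  -9.1  57.5  -8.4]
```

>>> {"op": "drive_tool", "data": {"angular": [[0,0,0],[0,0,0],[0,0,0],[0,0,0],[0,0,0],[0,0,0],[0,0,0],[0,0,0],[0,0,0],[0,0,0]], "delta_pos": [[-0.42,0.02,0],[-0.42,0.02,0],[0,0,0],[0,0,0],[0,0,0],[0,0,0],[0,0,0],[0,0,0],[0,0,0],[0,0,0]], "gripper": [5,5,1,1,1,1,1,1,1,1], "squeeze": 50}}

```text
time_s: 16.1
tool_pos: [0.5196, -0.0439, 0.0769]
tool_rot: [180.0, -0.0, 72.6]
force: [0.4, 0.3, 1.2]
grip_width: 0.0143
grasp_force: 50.0
```

```bash
python3 d.py .5194 -.043 .077
```

```text
16.1 [ 0.5196 -0.0439  0.0769] [ 1.7996e+02 -3.0000e-02  7.2610e+01] delta_cm [ 0.07 -0.05 -0.01] up in tool [ 0.001  0.001 -1.   ] [0.4 0.3 1.2] [-32.   12.5  37.6 112.9  -9.   57.4  -7.6]
```

>>> {"op": "drive_tool", "data": {"angular": [[0.03,0,0],[0.03,0,0],[0.03,0,0],[0.03,0,0],[0,0,0]], "delta_pos": [[0,0.1,-0.08],[0,0.1,-0.08],[0,0.1,-0.08],[0,0.1,-0.08],[0,0,0]], "gripper": [1,1,1,1,1]}}

```text
time_s: 16.6
tool_pos: [0.5245, -0.0451, 0.0799]
tool_rot: [-173.2, -0.0, 72.6]
force: [2.3, 0.6, -2.2]
grip_width: 0.0134
grasp_force: 50.0
```

```bash
cat > st.py <<'E'
from fit import *
o=telemetry.get_obs(); M=rot(o['tool_rot'])
print(round(float(o['time_s']),2),o['tool_pos'].round(4),'tilt(x,y)',(-M[:2,2]).round(3),'F tool',(M.T@o['force']).round(1),'T',(M.T@o['wrist_torque']).round(2))
s=shot('scene')
# spool blue/black region lower edge: compare with start
r=cv2.imread('pics/scene0.png')[:,:,::-1]
def blue(im):
    h=cv2.cvtColor(np.ascontiguousarray(im),cv2.COLOR_RGB2HSV)[225:270,290:375]
    m=(h[...,0]>100)&(h[...,0]<125)&(h[...,1]>150)&(h[...,2]>80); ys,xs=np.nonzero(m); return m.sum(),xs.mean().round(2),ys.mean().round(2),xs.min(),xs.max(),ys.max()
print(blue(r),blue(s['pixels']))
E
python3 st.py
```

```text
16.6 [ 0.5245 -0.0451  0.0799] tilt(x,y) [ 0.113 -0.036] F tool [1.3 2.3 2. ] T [-0.83  0.11 -0.01]
(np.int64(593), np.float64(41.3), np.float64(19.55), np.int64(12), np.int64(69), np.int64(31)) (np.int64(604), np.float64(41.24), np.float64(19.57), np.int64(12), np.int64(70), np.int64(31))
```

>>> {"op": "drive_tool", "data": {"angular": [[-0.03,0,0],[-0.03,0,0],[-0.03,0,0],[-0.03,0,0],[-0.03,0,0],[-0.03,0,0],[-0.03,0,0],[-0.03,0,0],[0,0,0]], "delta_pos": [[0,-0.12,-0.08],[0,-0.12,-0.08],[0,-0.12,-0.08],[0,-0.12,-0.08],[0,-0.12,-0.08],[0,-0.12,-0.08],[0,-0.12,-0.08],[0,-0.12,-0.08],[0,0,0]], "gripper": [1,1,1,1,1,1,1,1,1]}}

```text
time_s: 17.55
tool_pos: [0.5127, -0.0417, 0.0858]
tool_rot: [173.2, -0.1, 72.7]
force: [1.3, -0.8, -1.3]
grip_width: 0.0138
grasp_force: 50.0
```

```bash
python3 st.py
```

```text
17.55 [ 0.5127 -0.0417  0.0858] tilt(x,y) [-0.114  0.034] F tool [-0.4  1.3  1.5] T [ 0.09 -0.3  -0.07]
(np.int64(593), np.float64(41.3), np.float64(19.55), np.int64(12), np.int64(69), np.int64(31)) (np.int64(583), np.float64(41.98), np.float64(19.42), np.int64(13), np.int64(70), np.int64(30))
```

>>> {"op": "drive_tool", "data": {"angular": [[0.03,0,0],[0.03,0,0],[0.03,0,0],[0.03,0,0],[0.03,0,0],[0.03,0,0],[0.03,0,0],[0.03,0,0],[0,0,0]], "delta_pos": [[0,0.12,-0.08],[0,0.12,-0.08],[0,0.12,-0.08],[0,0.12,-0.08],[0,0.12,-0.08],[0,0.12,-0.08],[0,0.12,-0.08],[0,0.12,-0.08],[0,0,0]], "gripper": [1,1,1,1,1,1,1,1,1]}}

```text
time_s: 18.5
tool_pos: [0.523, -0.0451, 0.0921]
tool_rot: [-173.0, 0.0, 72.6]
force: [-0.0, 2.1, -1.6]
grip_width: 0.0137
grasp_force: 50.0
```

```bash
python3 st.py; python3 -c "
from h import *
s=shot('scene')['pixels'][170:290,260:420,::-1]; cv2.imwrite('pics/s4.png',cv2.resize(s,None,fx=4,fy=4))"
```

```text
18.5 [ 0.523  -0.0451  0.0921] tilt(x,y) [ 0.117 -0.036] F tool [ 2.  -0.5  1.7] T [-0.04  0.43 -0.01]
(np.int64(593), np.float64(41.3), np.float64(19.55), np.int64(12), np.int64(69), np.int64(31)) (np.int64(585), np.float64(42.12), np.float64(19.37), np.int64(13), np.int64(70), np.int64(30))
```

View pics/s4.png

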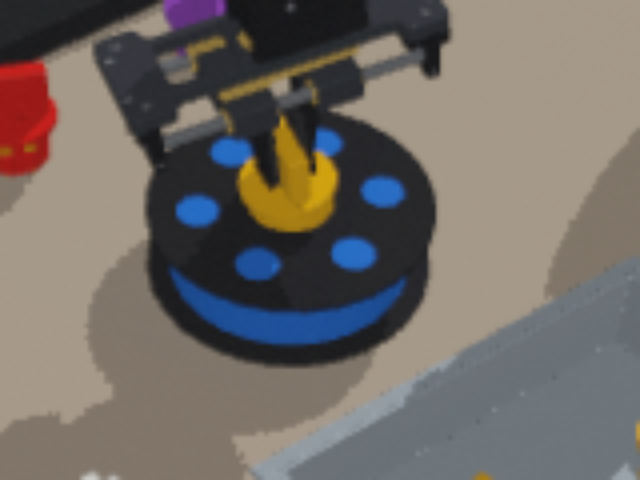

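>>> {"op": "drive_tool", "data": {"angular": [[-0.03,0,0],[-0.03,0,0],[-0.03,0,0],[-0.03,0,0],[-0.03,0,0],[-0.03,0,0],[-0.03,0,0],[-0.03,0,0],[0,0,0]], "delta_pos": [[0,-0.12,-0.08],[0,-0.12,-0.08],[0,-0.12,-0.08],[0,-0.12,-0.08],[0,-0.12,-0.08],[0,-0.12,-0.08],[0,-0.12,-0.08],[0,-0.12,-0.08],[0,0,0]], "gripper": [1,1,1,1,1,1,1,1,1]}}

```text
time_s: 19.5
tool_pos: [0.5128, -0.0417, 0.0993]
tool_rot: [173.2, -0.1, 72.7]
force: [-1.5, 0.1, 1.5]
grip_width: 0.0137
grasp_force: 50.0
```

>>> {"op": "drive_tool", "data": {"angular": [[0.03,0,0],[0.03,0,0],[0.03,0,0],[0.03,0,0],[0.03,0,0],[0.03,0,0],[0.03,0,0],[0.03,0,0],[0,0,0]], "delta_pos": [[0,0.12,-0.08],[0,0.12,-0.08],[0,0.12,-0.08],[0,0.12,-0.08],[0,0.12,-0.08],[0,0.12,-0.08],[0,0.12,-0.08],[0,0.12,-0.08],[0,0,0]], "gripper": [1,1,1,1,1,1,1,1,1]}}

```text
time_s: 20.4
tool_pos: [0.5234, -0.0449, 0.1059]
tool_rot: [-173.0, -0.0, 72.6]
force: [-3.0, 1.0, -0.9]
grip_width: 0.0134
grasp_force: 50.0
```

```bash
python3 st.py
```

```text
20.4 [ 0.5234 -0.0449  0.1059] tilt(x,y) [ 0.116 -0.037] F tool [ 0.  -3.1  1.2] T [ 0.51 -0.13 -0.01]
(np.int64(593), np.float64(41.3), np.float64(19.55), np.int64(12), np.int64(69), np.int64(31)) (np.int64(586), np.float64(42.16), np.float64(19.38), np.int64(13), np.int64(70), np.int64(30))
```

>>> {"op": "drive_tool", "data": {"angular": [[-0.03,0,0],[-0.03,0,0],[-0.03,0,0],[-0.03,0,0],[0,0,0],[0,0,0],[0,0,0],[0,0,0],[0,0,0],[0,0,0],[0,0,0]], "delta_pos": [[0,-0.12,-0.08],[0,-0.12,-0.08],[0,-0.12,-0.08],[0,-0.12,-0.08],[0,0,-0.6],[0,0,-0.6],[0,0,-0.6],[0,0,-0.6],[0,0,0],[0,0,0],[0,0,0]], "gripper": [1,1,1,1,1,1,1,1,1,1,1]}}

```text
time_s: 21.55
tool_pos: [0.5187, -0.0437, 0.1332]
tool_rot: [-180.0, -0.0, 72.6]
force: [0.9, -0.9, -0.9]
grip_width: 0.0139
grasp_force: 50.0
```

```bash
python3 st.py; python3 -c "
from h import *
s=shot('scene')['pixels'][120:360,230:530,::-1]; cv2.imwrite('pics/s5.png',cv2.resize(s,None,fx=2.5,fy=2.5))"
```

```text
21.55 [ 0.5187 -0.0437  0.1332] tilt(x,y) [ 0. -0.] F tool [-0.6  1.2  0.9] T [ 0.09 -0.11  0.01]
(np.int64(593), np.float64(41.3), np.float64(19.55), np.int64(12), np.int64(69), np.int64(31)) (np.int64(585), np.float64(42.06), np.float64(19.38), np.int64(13), np.int64(70), np.int64(30))
```

View pics/s5.png

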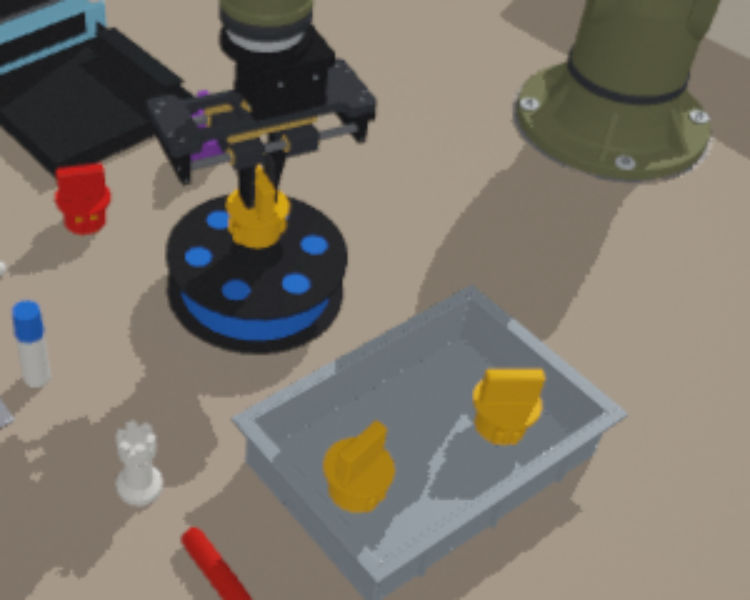

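The bushing is upright in the gripper at crop (257,215), with the open bore visible below it. The spool lies flat, and both bushings stand in the tote at (360,470) and (507,405). I'm handing it in.

```bash
python3 -c "
from cell import env
print(env.sign_off())"
```

```text
the job is handed in; nothing more can be done
None
```

The loose bushing is in the tote and let go, and the tight one was rocked out and is held upright about 25 mm above the spool's bore; I handed the job in at about 21.7 s, but sign-off returned no verdict.

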